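# Pin the porch of the hut model with the two-stage bench pinner

## Task

Clear the bamboo offcut out of the slideway onto the bench beside it, then slide the little hut model, without lifting it off the bench (its glue is wet), porch first along the fence until it is fully home against the end stop with the porch mark under the pinner's nose. Then squeeze the pinner's lever just to its first pressure point and pause there for about a second so the foot comes down, squeeze on through into the second stage to drive the pin, keep it there for about half a second, and let the lever go. Never go into the second stage while the hut is not home, and leave the pagoda model and everything else where it stands.

Things in the scene. Friction and masses are not known exactly. Their poses are not given: they have to be found in the camera images.
- station: The fixed pinning station. Origin: the bench point straight under the pinner's nose, z up. Its +y runs along the slideway to the end stop (roughly world +y), its +x from the slideway to the fence. Slideway: thin grey strip level with the bench, x -35 to +35 mm, y -342 to +18 mm. A post (radius 13 mm, 117 mm high, foot 60 x 90 mm) stands beyond the fence at x +85, y 0.
- fence_mid (a point): Middle of the top inner edge of the fence, an aluminium bar 18 mm high and 16 mm thick whose inner face is at station x +35 mm, straight from y -330 to +20 mm, with a lead-in flaring away to +x from y -330 to -387 mm, where it is 20 mm further out.
- stop_mid (a point): Top inner edge of the steel end stop: bar 14 mm high, inner face at station y +18 mm, x -45 to +35 mm.
- pinner_top (a point): Centre of the flat top of the pinner, 191 mm above the bench: an upright aluminium cylinder of radius 17 mm from z 64 mm up, a cone below it, a collar of radius 24 mm at z 71 to 93 mm held by a 26 mm wide bracket from the post. Above z 117 mm there is nothing but cylinder and lever.
- nose (a point): The point under the pinner's nose, on its axis, 20 mm above the bench. The foot (a disc of radius 9 mm) rests here and comes down 5 mm as the lever takes its first stage, which leaves it 3 mm above a 12 mm board.
- lever_pad (a point): The rounded pad on the lever's outer side (it faces station -x), near its upper end, squeezed towards the cylinder (+x); it moves with the lever. Free: 167 mm above the bench, 40 mm from the cylinder's axis; it moves 7 mm in each stage. Fingers can straddle pad and cylinder from above: 57 mm over both when free, 50 at the pressure point, 43 fully squeezed.
- lever_pivot (a point): The lever's fixed pivot at its lower end, station x -17, z 105 mm. The lever is a plain steel bar 16 mm wide (along y) and 6 mm thick on the -x side of the cylinder, with a half-round pad standing 5 mm proud near its end; it leans outwards at rest and its free end is up at z 175 mm.
- first_stage (a joint): Lever angle in its first stage, rad: 0 free, 0.11 at the pressure point. Light spring: at the pad it takes about 1.5 N to start and 4 N to reach the pressure point. It springs back when let go.
- second_stage (a joint): Further lever angle in the second stage, rad: 0 until the squeeze at the pad exceeds about 9 N, 0.11 fully squeezed at about 12 N. The two angles add up. Between 4 and 9 N the lever stands still at the pressure point. It springs back when let go.
- hut_model: The model to be pinned, loose, 0.25 to 0.5 kg: plywood board 70 (x) by 90 (y) by 12 mm with a low gable-roofed hut, 50 mm high overall, over y -43 to +5, x -31 to +31 mm; the +y end is the bare porch. Origin: centre of the underside. Starts on the -y side of the station, porch roughly to station +y. Home: origin at station x 0, y -27 mm, axes parallel.
- porch_mark (a point): The small dark dot on the top of the porch, 27 mm from the board's centre along +y, 12 mm above the underside; it belongs under the nose.
- pagoda_model: Another model on the same 70 x 90 x 12 mm board, with a four-tiered tower 122 mm high overall, 15 mm from the centre towards -y, 50 mm square at its lowest roof and 44 mm at 56 mm height. Not to be moved. Origin: centre of the underside. The two models may stand in either place.
- offcut: Loose piece of split bamboo lying in the slideway, 26 mm (x) by 60 mm (y) by 16 mm high, 40 g. Origin: centre of the underside. Its middle must end outside the slideway, lying on the bench.
- glue_bottle: Bystander: upright white bottle, radius 26 mm, height 150 mm; origin centre of the base.
- tin_cup: Bystander beyond the fence: steel cup, radius 36 mm, height 80 mm; origin centre of the base.
- pine_block: Bystander beyond the fence: block 60 x 90 x 40 mm; origin centre of the underside.
- brush: Bystander: brush 170 mm long lying on the bench along its x; origin at its middle.
- screwdriver: Bystander: screwdriver 180 mm long lying on the bench along its x; origin at its middle.
- bamboo_cup: Bystander: upright bamboo cup, radius 34 mm, height 110 mm; origin centre of the base.

How it is judged:
By the outcome, as a careful person would: the job done as asked, in the order asked, and still so for the second after the job is handed in, with the robot touching nothing.
It also fails if it takes over 72 s, if anything falls off the work surface, if the arm or the gripper's body presses on something with over 40 N, if the wrist force passes 120 N, or if a joint passes its speed limit or range.

## Robot

A 6-joint arm with a two-finger parallel gripper is mounted at the origin on the work surface. World frame = base frame: x ahead of the robot, y to its left, z up, the work surface at z = 0. Lengths are in m, angles in rad, forces in N, time in s.
With the tool pointing down it reaches from about 0.275 to 0.75 m from the base axis. Payload 10.2 kg.
Tool frame: the origin (TCP) lies on the centre line of the jaws, within the pads' length; the fingertips stand 14 mm ahead of it and the grasp point (between the pads) lies 5 mm behind it; z points along the fingers, y is the line along which they close (so a half turn about z gives the same grasp; the last joint's range is limited). The gripper opens to 85 mm and grips with 20 to 120 N. Pads are 22 mm wide; open, the fingers measure 114 mm over their backs; the gripper's body (76 mm by 85 mm) begins 54 mm behind the grasp point. The pads swing forward as they close: fully open they stand 13 mm farther back than shut.
Start: joints at [-1.407, 0.313, 1.498, -0, 1.331, -0.223], TCP at [0.198, -0.486, 0.245] pointing down, gripper open.
Joint ranges: [-2.94, 2.94], [-0.97, 2.17], [0.19, 2.56], [-1.23, 4.37], [0.02, 3.11], [-2.88, 2.88]. Speed limits (rad/s): [2.39, 2.39, 3.01, 3.14, 3.14, 3.14].

## Interface

Orientations are given as a rotation vector (axis times angle).
In Python, from station import readout, viewer, r, spotter gives the robot as it stands. The module is installed in compiled form; this text tells all that it offers.
- The arm moves only by the shell command python3 -m pendant 'ROWS' [FORCE]. ROWS is text: rows parted by semicolons, each of 5 numbers parted by spaces: the shift along the tool's x, y, z in units of 40 mm (1.0 is 40 mm), then the turn about the tool's z in units of 6 degrees (1.0 is 6 degrees), then the closure, from -1 (fully open) to 1 (shut). A call has 1 to 12 rows; each row shifts and turns the commanded pose from where the row before left it, along the tool's axes as they then stand; what a row does not reach is not made up. A row lasts 1/10 s, in which the tool goes at most 50 mm and 8.59 degrees, less where a joint would pass 70% of its speed; a pose out of reach is approached as far as the arm can. A call is refused whole if a number of a shift passes 1 or a number of a turn 1, either way. A call with a gripper value outside its range is refused whole. The fingers move at their own pace and stop on an object; FORCE is the grip in N (left out, the last holds). Time passes only in rows, so rows that do not move let the fingers close. It gives the time, the measured TCP pose, the force, the opening and the grip force at its end, in the units of the state.
- readout.read_state(): the state, without advancing time (a new reading comes with each control period).
- viewer.snapshot(name): name is "scene" or "top" or "wrist"; returns (picture, depth): 400x640x3 uint8, blue, green, red; 400x640 float32, m along the optical axis (not along the pixel's ray), 0 where there is no reading.
- viewer.calibration(name): a dict with "intrinsics" (3x3 intrinsics, pixels), "distortion" ([k1, k2, p1, p2, k3] as OpenCV has them; the pictures are not rectified), "rvec" (rotation vector, rad) and "tvec" (3), from world to camera coordinates, as OpenCV has them. Camera axes: x right, y down, z forward; pixel columns grow to the right and rows downward; lengths in m; the calibration is good to about 2 mm. A picture is of the moment at which its call begins: read the wrist's pose just before it. calibration takes no time and is no camera call; for the wrist camera it gives the pose at the moment of the call.
- r.close_job(): hands the job in; it is judged then, once.
Trained networks look in the newest picture that a camera, given by its name, has taken for a name from the list of things; names that differ only in an ending like _2 or _b are one class to them, and where a whole thing is asked for, a point or a joint stands for the part that bears it (a point fixed in the world has none). Each returns a list of dicts, best first, with "confidence" (0 to 1); they miss things now and then, are a little off and sometimes report something else, mostly with a low value. They report only what shows in the picture. A call takes as long as a camera call.
- spotter.search_frame(camera, thing): "centre" ([x, y, z] in m, in world coordinates, good to about 4 mm: the middle of the surface that is visible of it).
- spotter.tip_of(camera, thing): "centre" ([x, y, z] in m, in world coordinates, good to about 4 mm: a listed point, or the origin of a listed thing).
The state is a dict: "clock": time; "joint_positions": joint angles; "qvel": joint speeds; "joint_efforts": joint torques, N m; "position": TCP position; "orientation": TCP orientation; "ft_force": force on the tool from outside, world axes, zero at the start; "wrist_torque": the same for the moment, N m; "finger_gap": finger opening in m; "grasp_force": force on a finger pad.
Only numpy, scipy, OpenCV 4.12 (cv2) and the standard library are available. Lean on these libraries where they do the work, as an engineer would, in place of code of your own. Each camera call takes 0.05 s, during which the arm holds its last target. There are 200 camera calls.

## Working session

There is one attempt and no reset: what is moved stays moved. The work goes in short steps, Python scripts to look and compute and a shell command to move; the robot and the scene stay as the last step left them, time stands still between calls to the robot, and variables do not carry over. Pictures are saved under pics/ and viewed, at most 10 in all, crops included, and the job is handed in when it is done.

```bash
mkdir -p pics; python3 - <<'E'
from station import readout, viewer, r, spotter
import cv2, numpy as np
s=readout.read_state(); print(s)
for c in("top","scene"):
    p,d=viewer.snapshot(c); cv2.imwrite(f"pics/{c}0.png",p)
    K=viewer.calibration(c); print(c,K["rvec"],K["tvec"])
    for t in["station","fence_mid","stop_mid","pinner_top","nose","lever_pad","lever_pivot","hut_model","porch_mark","pagoda_model","offcut","glue_bottle","bamboo_cup","tin_cup","pine_block","brush","screwdriver"]:
        if c=="scene" and t in("tin_cup","pine_block","brush","screwdriver"): continue
        q=spotter.tip_of(c,t); print(t,[(np.round(x["centre"],3).tolist(),round(x["confidence"],2)) for x in q[:2]])
E
```

```text
{'clock': 0.0, 'joint_positions': array([-1.40741197e+00,  3.13450984e-01,  1.49845055e+00, -1.09991965e-05,
        1.33096936e+00, -2.23385654e-01]), 'qvel': array([-0.00059711, -0.00105814, -0.00101197,  0.00088863, -0.00090794,
       -0.0015326 ]), 'joint_efforts': array([ 1.90967978e-03, -4.12267542e+01, -2.59739882e+01, -1.36615363e-04,
        4.17697869e-03, -1.44598300e-05]), 'position': array([ 0.19798311, -0.48598183,  0.24472948]), 'orientation': array([-3.08177629e+00, -6.03515657e-01, -4.34372926e-05]), 'ft_force': array([ 0.28547691,  0.40743143, -0.76858862]), 'wrist_torque': array([ 0.00037608,  0.01533741, -0.00858934]), 'grasp_force': 0.0, 'finger_gap': 0.08515203461541435}
top [ 2.16583302 -2.13335958  0.15773277] [-0.05812972  0.58980394  1.16940378]
station [([0.604, 0.234, 0.002], 0.78)]
fence_mid [([0.645, 0.085, 0.024], 0.9)]
stop_mid [([0.609, 0.254, 0.021], 0.69)]
pinner_top [([0.612, 0.238, 0.189], 0.94)]
nose [([0.61, 0.237, 0.019], 0.6)]
lever_pad [([0.607, 0.239, 0.019], 0.75), ([0.571, 0.237, 0.166], 0.56)]
lever_pivot [([0.589, 0.239, 0.103], 0.81)]

[... 570 characters left out ...]
station [([0.607, 0.236, 0.0], 0.68)]
fence_mid [([0.647, 0.079, 0.018], 0.8)]
stop_mid [([0.604, 0.255, 0.017], 0.95), ([0.609, 0.237, 0.194], 0.74)]
pinner_top [([0.607, 0.238, 0.193], 0.63), ([0.472, -0.077, -0.004], 0.36)]
nose [([0.609, 0.24, 0.02], 0.71)]
lever_pad [([0.563, 0.242, 0.166], 0.58), ([0.472, -0.079, -0.002], 0.55)]
lever_pivot [([0.587, 0.241, 0.108], 0.6)]
hut_model [([0.477, -0.079, -0.003], 0.69)]
porch_mark [([0.474, -0.048, 0.012], 0.63)]
pagoda_model [([0.531, -0.303, 0.0], 0.88), ([0.495, 0.376, -0.003], 0.15)]
offcut [([0.594, 0.101, -0.003], 0.54)]
glue_bottle [([0.423, 0.177, 0.004], 0.97), ([0.778, 0.027, 0.003], 0.51)]
bamboo_cup [([0.699, 0.355, -0.0], 0.73)]
```

View pics/top0.png

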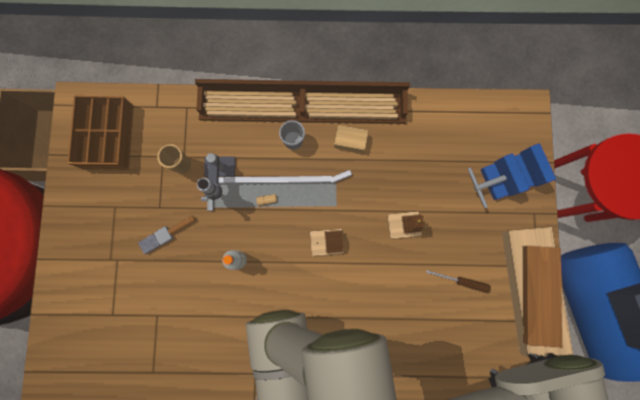

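View pics/scene0.png

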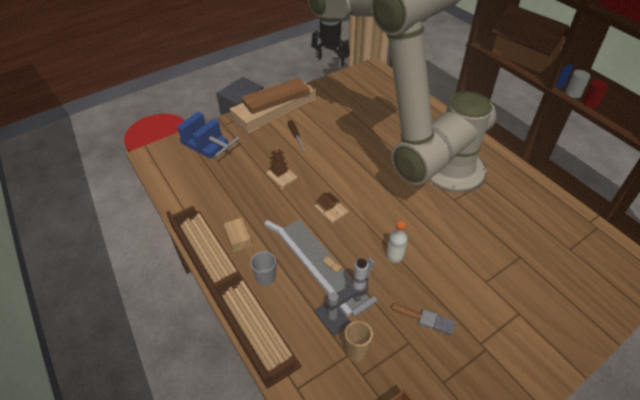

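The top view shows the hut at about (326,242), the pagoda at (406,225), the offcut in the slideway at (265,199), the pinner at (207,187) and the fence from (220,180) to (333,181). The bottle is at (233,260). The networks' reports agree with this. Next I align the tool so that its x is world +y and its y is world +x, then go over the slideway.

```bash
python3 -m pendant '0 0 0 -1 -1;0 0 0 -1 -1;0 0 0 -1 -1;0 0 0 -1 -1;0 0 0 -1 -1;0 0 0 -1 -1;0 0 0 -1 -1;0 0 0 -1 -1;0 0 0 -1 -1;0 0 0 -1 -1;0 0 0 -1 -1;0 0 0 -0.31 -1' 40
python3 -m pendant '0.85 0.52 0 0 -1;0.85 0.52 0 0 -1;0.85 0.52 0 0 -1;0.85 0.52 0 0 -1;0.85 0.52 0 0 -1;0.85 0.52 0 0 -1;0.85 0.52 0 0 -1;0.85 0.52 0 0 -1;0.85 0.52 0 0 -1;0.85 0.52 0 0 -1;0.85 0.52 0 0 -1;0.85 0.52 0 0 -1'
python3 -m pendant '1 0.9 -0.3 0 -1;1 0.9 -0.3 0 -1;1 0 -0.3 0 -1;0 0 0 0 -1;0 0 0 0 -1'
cat > h.py <<'E'
from station import readout, viewer, r, spotter
import cv2, numpy as np
def cloud(c):
    p,d=viewer.snapshot(c); k=viewer.calibration(c)
    v,u=np.mgrid[0:400,0:640]
    n=cv2.undistortPoints(np.stack([u,v],-1).reshape(-1,1,2).astype(float),k["intrinsics"],np.array(k["distortion"])).reshape(400,640,2)
    P=np.dstack([n[...,0]*d,n[...,1]*d,d]); R=cv2.Rodrigues(np.array(k["rvec"],float))[0]
    W=(P-np.array(k["tvec"]).reshape(3))@R
    W[d==0]=np.nan
    return p,W
def rect(W,x,y,z):
    m=(W[...,0]>x[0])&(W[...,0]<x[1])&(W[...,1]>y[0])&(W[...,1]<y[1])&(W[...,2]>z[0])&(W[...,2]<z[1])
    q=W[m]; return q
def st():
    s=readout.read_state(); print("t",round(s["clock"],2),"p",np.round(s["position"],4),"rv",np.round(s["orientation"],3),"F",np.round(s["ft_force"],1),"gap",round(s["finger_gap"],4)); return s
E
python3 - <<'E'
from h import *
st()
p,W=cloud("wrist"); cv2.imwrite("pics/w1.png",p); np.save("w1.npy",W)
print(np.nanmin(W.reshape(-1,3),0),np.nanmax(W.reshape(-1,3),0))
for t in["station","fence_mid","stop_mid","nose","lever_pad","pinner_top","hut_model","porch_mark","offcut"]:
    print(t,[(np.round(x["centre"],3).tolist(),round(x["confidence"],2)) for x in spotter.tip_of("wrist",t)[:2]])
E
```

```text
clock: 2.8
position: [0.198, -0.4862, 0.2453]
orientation: [-2.217, -2.226, -0.0]
ft_force: [-0.1, -0.4, 0.9]
finger_gap: 0.0854
grasp_force: 0.0
clock: 4.0
position: [0.4481, -0.0765, 0.2455]
orientation: [2.221, 2.222, 0.0]
ft_force: [0.5, -0.9, -0.7]
finger_gap: 0.0858
grasp_force: 0.0
clock: 4.5
position: [0.5127, 0.0348, 0.279]
orientation: [2.219, 2.224, -0.0]
ft_force: [0.7, 0.1, 0.1]
finger_gap: 0.0857
grasp_force: 0.0
t 4.5 p [0.5127 0.0348 0.279 ] rv [ 2.219  2.224 -0.   ] F [0.7 0.1 0.1] gap 0.0857
[-0.13640213 -0.89967765 -0.47749049] [1.62793889 0.24278227 0.36420562]
station []
fence_mid [([0.651, 0.086, 0.021], 0.8), ([0.472, -0.078, 0.001], 0.72)]
stop_mid []
nose []
lever_pad [([0.475, -0.051, 0.011], 0.27)]
pinner_top []
hut_model []
porch_mark [([0.474, -0.05, 0.012], 0.95)]
offcut [([0.595, 0.102, 0.0], 0.78)]
```

View pics/w1.png

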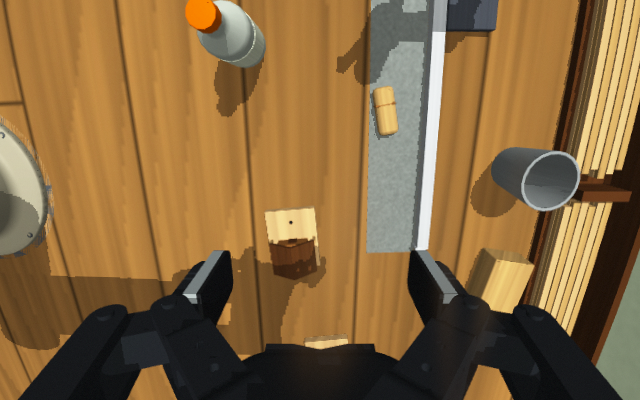

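The wrist view shows the slideway with its left edge near column 370, the offcut at (386,110), slightly turned, and the hut at (292,240) with its porch to +y and the mark at (291,222). The fence runs from (438,0) to (420,250). Next I fit the yaws and positions.

```bash
python3 - <<'E'
import numpy as np, cv2
W=np.load("w1.npy"); p=cv2.imread("pics/w1.png").astype(int)
b,g,r=p[...,0],p[...,1],p[...,2]
hsv=cv2.cvtColor(p.astype(np.uint8),cv2.COLOR_BGR2HSV)
X,Y,Z=W[...,0],W[...,1],W[...,2]
def rep(n,q):
    c,s,a=cv2.minAreaRect((q[:,:2]*1000).astype(np.float32)); print(n,len(q),np.round(c,1),np.round(s,1),round(a,2))
# offcut
m=(Z>.009)&(Z<.03)&(X>.565)&(X<.628)&(Y>.06)&(Y<.15); rep("offcut",W[m])
m=(Z>.012)&(X>.63)&(X<.68)&(Y>-.06)&(Y<.2)&(Z<.024); q=W[m]; 
def edge(n,q,lohi,step=.006):
    ys=np.arange(q[:,1].min(),q[:,1].max(),step); pts=[]
    for y in ys:
        s=q[(q[:,1]>=y)&(q[:,1]<y+step),0]
        if len(s)>3: pts.append((y+step/2, s.min() if lohi<0 else s.max()))
    pts=np.array(pts); f=np.polyfit(pts[:,0],pts[:,1],1)
    for _ in range(2):
        e=pts[:,1]-np.polyval(f,pts[:,0]); pts=pts[abs(e)<2*e.std()+1e-4]; f=np.polyfit(pts[:,0],pts[:,1],1)
    print(n,"slope deg",np.degrees(np.arctan(f[0])),"x at y=.08",f[0]*.08+f[1],"rms",e.std(),pts[:,0].min(),pts[:,0].max())
q1=q[q[:,1]>-.03]
edge("fence inner",q1,-1); edge("fence outer",q1,1)
gm=(hsv[...,1]<60)&(abs(Z)<.006)&(X>.54)&(X<.66)&(Y>-.1)&(Y<.2)
edge("strip left",W[gm],-1); print("strip y min",np.percentile(Y[gm],0.5))
m=(Z>.006)&(Z<.06)&(X>.42)&(X<.53)&(Y>-.14)&(Y<-.02); rep("hut all",W[m])
m=(Z>.008)&(Z<.016)&(X>.42)&(X<.53)&(Y>-.14)&(Y<-.02); rep("hut board",W[m]); 
print("board z",np.median(Z[m]))
print("bench z",np.nanmedian(Z[(X>.5)&(X<.55)&(Y>0)&(Y<.15)]))
E
```

```text
offcut 977 [596.2  97.7] [26.6 59.5] 11.16
fence inner slope deg -1.6297186346275336 x at y=.08 0.646841234815036 rms 0.00045507583061292066 -0.02693350649830224 0.2010664935016977
fence outer slope deg -1.2426068277653057 x at y=.08 0.6625342543795716 rms 0.00046841347675152215 -0.02693350649830224 0.1890664935016977
strip left slope deg -1.531655364273076 x at y=.08 0.5778429164227404 rms 0.0003905134333675179 -0.09699338690249171 0.19700661309750855
strip y min -0.09777838102765982
hut all 3261 [474.3 -78.2] [70.1 88.5] 5.17
hut board 1653 [474.3 -78.2] [70.1 88.5] 5.17
board z 0.012111443018074541
bench z 0.34626811916590367
```

```bash
python3 -m pendant '0.79 1 0 -0.94 -0.1;0.78 1 0 -0.93 -0.1;0.04 0.09 0.8 0 -0.1;0 0 0.9 0 -0.1;0 0 0.9 0 -0.1;0 0 0.9 0 -0.1;0 0 0.9 0 -0.1;0 0 0.6 0 -0.1;0 0 0 0 -0.1' 30
python3 - <<'E'
from h import *
st()
E
```

```text
clock: 5.9
position: [0.5896, 0.1021, 0.0758]
orientation: [-1.99, -2.424, 0.006]
ft_force: [0.6, 0.0, 0.0]
finger_gap: 0.0471
grasp_force: 0.0
t 5.9 p [0.5896 0.1021 0.0758] rv [-1.99  -2.424  0.006] F [0.6 0.  0. ] gap 0.0471
```

```bash
python3 -m pendant '-0.14 0.14 0.4 0 -0.1;0 0 0.5 0 -0.1;0 0 0.5 0 -0.1;0 0 0 0 -0.1;0 0 0 0 0.6;0 0 0 0 0.6;0 0 0 0 0.6;0 0 0 0 0.6;0 0 -0.5 0 0.6;0 0 -0.5 0 0.6' 30
python3 - <<'E'
from h import *
st()
E
```

```text
clock: 6.9
position: [0.5979, 0.0978, 0.0641]
orientation: [-1.993, -2.428, 0.0]
ft_force: [0.2, 0.1, 0.0]
finger_gap: 0.0248
grasp_force: 29.6
t 6.9 p [0.5979 0.0978 0.0641] rv [-1.993 -2.428  0.   ] F [0.2 0.1 0. ] gap 0.0248
```

```bash
python3 -m pendant '0 -0.6 -0.1 0 0.6;0 -0.82 0 0 0.6;0 -0.82 0 0 0.6;0 0 0.6 0 0.6;0 0 0.5 0 0.6;0 0 0.1 0 0.6;0 0 0 0 0.6;0 0 0 0 0;0 0 0 0 -0.1;0 0 -1 0 -0.1;0 0 -1 0 -0.1;0 0 -1 0 -0.1'
python3 - <<'E'
from h import *
st()
E
```

```text
clock: 8.1
position: [0.5099, 0.0804, 0.1407]
orientation: [-1.993, -2.428, 0.0]
ft_force: [0.5, 0.3, -0.6]
finger_gap: 0.0472
grasp_force: 0.0
t 8.1 p [0.5099 0.0804 0.1407] rv [-1.993 -2.428  0.   ] F [ 0.5  0.3 -0.6] gap 0.0472
```

```bash
python3 -m pendant '0 0 0 1 0.05;0 0 0 1 0.05;0 0 0 1 0.05;0 0 0 1 0.05;0 0 0 1 0.05;0 0 0 1 0.05;0 0 0 1 0.05;0 0 0 1 0.05'
python3 -m pendant '0 0 0 1 0.05;0 0 0 1 0.05;0 0 0 1 0.05;0 0 0 1 0.05;0 0 0 1 0.05;0 0 0 1 0.05;0 0 0 1 0.05;0 0 0 1 0.05;-0.7 0.97 0 0 0.05;-0.7 0.97 0 0 0.05;-0.7 0.97 0 0 0.05;-0.67 0.96 0 0 0.05'
python3 - <<'E'
from h import *
s=st()
from scipy.spatial.transform import Rotation as R
k=viewer.calibration("wrist"); Rc=cv2.Rodrigues(np.array(k["rvec"],float))[0]
c=-Rc.T@np.array(k["tvec"]).reshape(3); s=readout.read_state()
print("cam in tool",R.from_rotvec(s["orientation"]).inv().apply(c-s["position"]), "yaw",R.from_rotvec(s["orientation"]).as_matrix()[:2,0])
E
```

```text
clock: 8.9
position: [0.5101, 0.0804, 0.1392]
orientation: [2.811, 1.402, 0.0]
ft_force: [1.0, 0.2, -0.8]
finger_gap: 0.0405
grasp_force: 0.0
clock: 10.1
position: [0.4128, -0.0851, 0.1393]
orientation: [3.138, 0.145, 0.001]
ft_force: [1.1, -0.5, 0.3]
finger_gap: 0.0406
grasp_force: 0.0
t 10.1 p [ 0.4128 -0.0851  0.1393] rv [3.138e+00 1.450e-01 1.000e-03] F [ 1.1 -0.5  0.3] gap 0.0406
cam in tool [ 0.07665621  0.00077918 -0.12852058] yaw [0.99576064 0.09198045]
```

```bash
python3 -m pendant '0 0 0.9 0 0.05;0 0 0.9 0 0.05;0 0 0.9 0 0.05;0 0 0.33 0 0.05;0.25 0 0 0 0.05;0.25 0 0 0 0.05;0.3 0 0 0.1 0.05;0.3 0 0 0.1 0.05;0.3 0 0 0.1 0.05;0.3 0 0 0.1 0.05;0.3 0 0 0.1 0.05;0.3 0 0 0.1 0.05'
python3 -m pendant '0.3 0 0 0 0.05;0.2 0 0 0 0.05;0.1 0 0 0 0.05;0 0 0 0 0.05'
python3 - <<'E'
from h import *
st()
p,W=cloud("wrist"); cv2.imwrite("pics/w2.png",p); np.save("w2.npy",W)
X,Y,Z=W[...,0],W[...,1],W[...,2]
m=(Z>.008)&(Z<.016)&(X>.46)&(X<.625)&(Y>-.16)&(Y<.0)
c,s,a=cv2.minAreaRect((W[m][:,:2]*1000).astype(np.float32)); print(m.sum(),c,s,a)
print([(np.round(x["centre"],3).tolist(),round(x["confidence"],2)) for x in spotter.tip_of("wrist","porch_mark")[:2]])
E
```

```text
clock: 11.3
position: [0.5074, -0.0773, 0.0193]
orientation: [3.14, 0.045, 0.003]
ft_force: [-0.2, -0.3, -1.3]
finger_gap: 0.0408
grasp_force: 0.5
clock: 11.7
position: [0.5304, -0.0767, 0.0184]
orientation: [3.141, 0.045, 0.002]
ft_force: [-0.4, 0.3, -0.0]
finger_gap: 0.0406
grasp_force: 0.0
t 11.7 p [ 0.5304 -0.0767  0.0184] rv [3.141e+00 4.500e-02 2.000e-03] F [-0.4  0.3 -0. ] gap 0.0406
13993 (565.8484497070312, -75.14454650878906) (92.95865631103516, 89.9522476196289) 1.355035424232483
[([0.579, -0.048, 0.01], 0.84)]
```

View pics/w2.png

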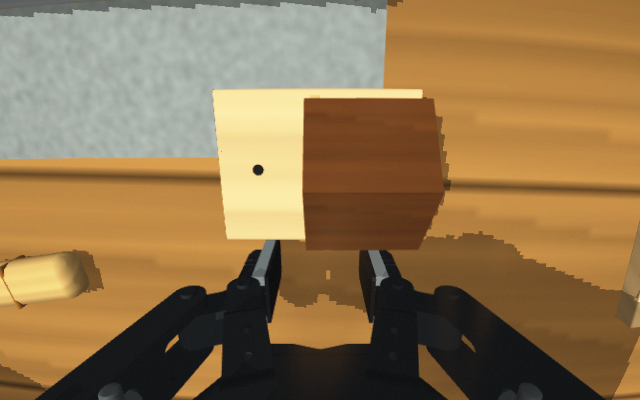

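The picture shows the hut square to the tool, with its mark at (258,170) and its right edge at row ~90. The offcut lies on the bench at (45,278), outside the grey strip. About 38 mm remain to the fence.

```bash
python3 -m pendant '0.2 0 0 0 0.05;0.25 0 0 0 0.05;0.2 0 0 0 0.05;0.1 0 0 0 0.05;0.06 0 0 0 0.05;0.05 0 0 0 0.05;0 0 0 0 0.05'
python3 -m pendant '0.03 0 0 0 0.05;0.03 0 0 0 0.05;0 0 0 0 0.05'
python3 -m pendant '0.03 0 0 0 0.05;0 0 0 0 0.05'
python3 - <<'E'
from h import *
st()
p,W=cloud("wrist"); cv2.imwrite("pics/w3.png",p); np.save("w3.npy",W)
print([(np.round(x["centre"],3).tolist(),round(x["confidence"],2)) for x in spotter.tip_of("wrist","porch_mark")[:2]])
E
```

```text
clock: 12.5
position: [0.5642, -0.0757, 0.0179]
orientation: [3.141, 0.045, 0.001]
ft_force: [0.4, 0.2, 0.2]
finger_gap: 0.0404
grasp_force: 0.0
clock: 12.8
position: [0.5665, -0.0757, 0.0179]
orientation: [3.141, 0.045, 0.0]
ft_force: [-1.4, 0.6, -0.3]
finger_gap: 0.0403
grasp_force: 0.4
clock: 13.0
position: [0.5673, -0.0756, 0.0178]
orientation: [-3.141, -0.045, 0.002]
ft_force: [-4.1, 0.0, 1.5]
finger_gap: 0.0406
grasp_force: 2.0
t 13.0 p [ 0.5673 -0.0756  0.0178] rv [-3.141e+00 -4.500e-02  2.000e-03] F [-4.1  0.   1.5] gap 0.0406
[([0.614, -0.046, 0.012], 0.79)]
```

View pics/w3.png

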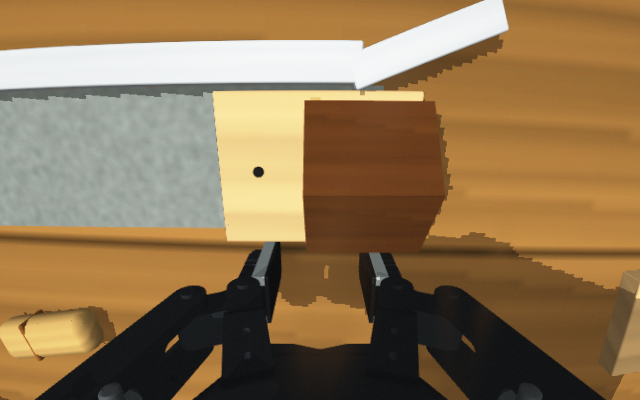

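The hut lies against the fence, and the wrist reads −4 N. The mark is at (258,172) and the bend of the lead-in at (360,85). Before pushing from behind, I check the gripper's shape and whether the wrist camera has a physical housing, because it would end up near the pinner.

```bash
python3 -m pendant '-0.4 0 0 0 0.05;0 0 -0.9 0 0.5;0 0 -0.9 0 1;0 0 -0.9 0 1;0 0.7 0 0 1;0 0.7 0 0 1;0 0 0 0 1'
python3 - <<'E'
from h import *
from scipy.spatial.transform import Rotation as R
s=st()
p,W=cloud("wrist")
T=R.from_rotvec(s["orientation"]).inv().apply(W.reshape(-1,3)-s["position"])
T=T[(abs(T[:,0])<.04)&(abs(T[:,1])<.1)]
for z in np.arange(-.11,.02,.006):
    q=T[(T[:,2]>=z)&(T[:,2]<z+.006)]
    if len(q)>5: print(round(z,3),len(q),"y",np.round(np.percentile(q[:,1],[1,99])*1000,1),"x",np.round(np.percentile(q[:,0],[1,99])*1000,1))
for c in("scene",):
    q,d=viewer.snapshot(c); k=viewer.calibration(c)
    u=cv2.projectPoints(np.array([s["position"]]),k["rvec"],k["tvec"],k["intrinsics"],np.array(k["distortion"]))[0].ravel(); print(u)
    x,y=int(u[0]),int(u[1]); a=q[max(0,y-130):y+70,max(0,x-120):x+120]
a=cv2.resize(a,None,fx=2.5,fy=2.5); b=cv2.resize(p,(400,250)); 
o=np.zeros((600,800,3),np.uint8); h=min(600,a.shape[0]); o[:h,:a.shape[1]]=a[:h]
cv2.imwrite("pics/s4.png",o)
E
```

```text
clock: 13.8
position: [0.5538, -0.1348, 0.1262]
orientation: [3.14, 0.041, 0.004]
ft_force: [0.5, -0.3, -1.1]
finger_gap: 0.0004
grasp_force: 0.0
t 13.8 p [ 0.5538 -0.1348  0.1262] rv [3.14  0.041 0.004] F [ 0.5 -0.3 -1.1] gap 0.0004
-0.086 1851 y [-19.2  17.8] x [17.6 21.3]
-0.08 5438 y [-60.5  59.2] x [ 8.1 20.3]
-0.074 8452 y [-60.2  58.7] x [ 4.  18.3]
-0.068 6222 y [-56.6  55.1] x [-5.4 18.2]
-0.062 5988 y [-51.6  50.2] x [-7.6 18.2]
-0.056 3580 y [-47.1  45.8] x [-7.6 17.9]
-0.05 2722 y [-42.5  41.5] x [-8.  13.6]
-0.044 4277 y [-37.8  36.4] x [-7.9 13.6]
-0.038 2133 y [-34.2  32.6] x [-8.8 14.3]
-0.032 894 y [-28.2  26.2] x [-5.9 14.5]
-0.026 640 y [-10.3   9.3] x [-10.2  12.8]
-0.02 343 y [-14.1  12.6] x [ 7.1 12.3]
-0.014 414 y [-14.1  12.7] x [ 6.9 11.8]
-0.008 352 y [-14.1  12.5] x [ 6.6 11.8]
-0.002 321 y [-14.1  12.5] x [ 6.5 11.8]
0.004 229 y [-13.2  11.6] x [ 6.6 11.7]
0.01 11 y [-4.9  5.4] x [10.5 11.1]
[298.8603531  182.35678267]
```

View pics/s4.png

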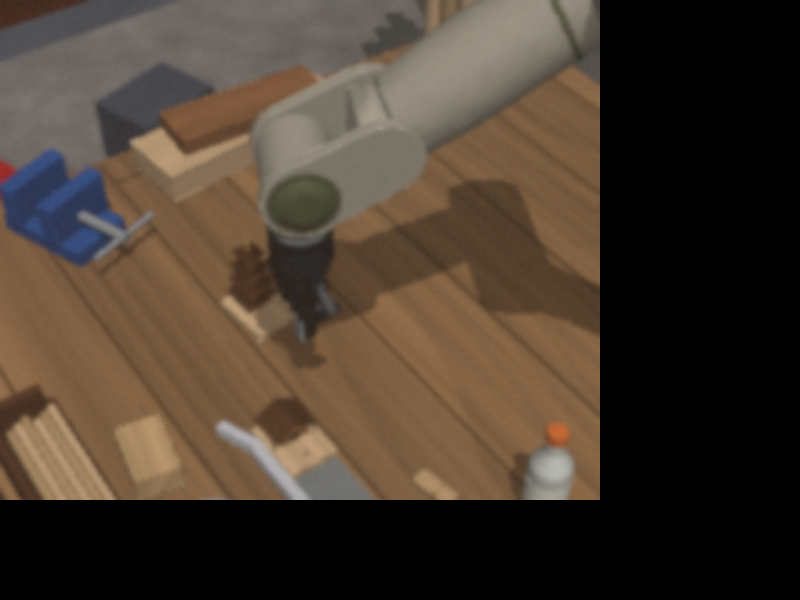

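No camera housing shows on the gripper, so I push in tool +x with two fingers at yaw 91.5°.

```bash
python3 -m pendant '0 0 0 -1 0.05;0 0 0 -1 0.05;0 0 0 -1 0.05;0 0 0 -1 0.05;0 0 0 -1 0.05;0 0 0 -1 0.05;0 0 0 -1 0.05;0 0 0 -1 0.05;0 0 0 -1 0.05;0 0 0 -1 0.05'
python3 -m pendant '0 0 0 -1 0.05;0 0 0 -1 0.05;0 0 0 -1 0.05;0 0 0 -1 0.05;0 0 0 -1 0.05;-0.3 0.8 0 0 0.05;0 0.76 0 0 0.05;0 0 0.9 0 0.05;0 0 0.9 0 0.05;0 0 0.7 0 0.05;0 0 0.2 0 0.05;0 0 0 0 0.05'
python3 - <<'E'
from h import *
st()
p,W=cloud("wrist"); cv2.imwrite("pics/w5.png",p); np.save("w5.npy",W)
for t in["porch_mark","stop_mid","nose","station","lever_pad","pinner_top"]:
    print(t,[(np.round(x["centre"],3).tolist(),round(x["confidence"],2)) for x in spotter.tip_of("wrist",t)[:2]])
E
```

```text
clock: 14.9
position: [0.5534, -0.1309, 0.1258]
orientation: [2.693, 1.617, 0.001]
ft_force: [0.9, -0.1, -0.2]
finger_gap: 0.0405
grasp_force: 0.0
clock: 16.1
position: [0.6158, -0.1414, 0.0173]
orientation: [-2.188, -2.253, 0.001]
ft_force: [0.0, -0.1, 1.1]
finger_gap: 0.0405
grasp_force: 0.0
t 16.1 p [ 0.6158 -0.1414  0.0173] rv [-2.188e+00 -2.253e+00  1.000e-03] F [ 0.  -0.1  1.1] gap 0.0405
porch_mark [([0.614, -0.048, 0.014], 0.75)]
stop_mid []
nose []
station []
lever_pad []
pinner_top [([0.614, -0.047, 0.011], 0.34)]
```

View pics/w5.png

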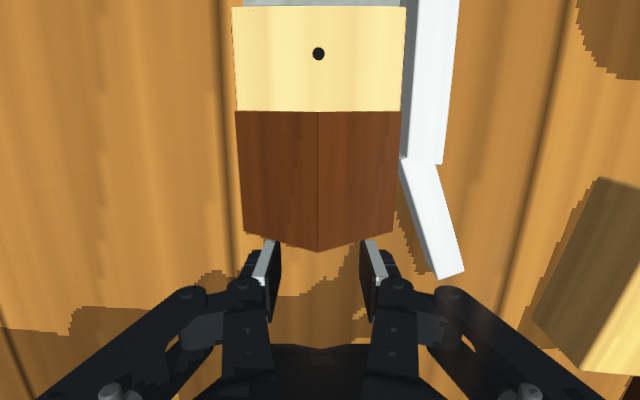

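The view is centred behind the hut: the mark is at (318,53) and the board's right edge is beside the fence at columns 400–408. I push along +y.

```bash
python3 -m pendant '0.2 0 0 0 0.05;0.3 0 0 0 0.05;0.3 0 0 0 0.05;0.3 0 0 0 0.05;0.3 0 0 0 0.05;0.3 0 0 0 0.05;0.3 0 0 0 0.05;0.3 0 0 0 0.05;0.3 0 0 0 0.05;0.3 0 0 0 0.05;0.3 0 0 0 0.05;0.2 0 0 0 0.05'
python3 - <<'E'
from h import *
st()
p,W=cloud("wrist"); np.save("w6.npy",W)
X,Y,Z=W[...,0],W[...,1],W[...,2]
for t in["porch_mark","stop_mid","nose","lever_pad"]:
    print(t,[(np.round(x["centre"],3).tolist(),round(x["confidence"],2)) for x in spotter.tip_of("wrist",t)[:2]])
h=cv2.cvtColor(p,cv2.COLOR_BGR2HSV)
s=readout.read_state()["position"]
m=(Z>.008)&(Z<.016)&(h[...,1]>60)&(X>.55)&(X<.66)&(Y>s[1]+.07)&(Y<s[1]+.12)
c,sz,a=cv2.minAreaRect((W[m][:,:2]*1000).astype(np.float32)); print("board front",m.sum(),c,sz,a,np.percentile(X[m],[1,99]))
E
```

```text
clock: 17.65
position: [0.6119, -0.0051, 0.0178]
orientation: [-2.189, -2.253, 0.0]
ft_force: [0.6, -2.0, 1.2]
finger_gap: 0.0401
grasp_force: 1.1
t 17.65 p [ 0.6119 -0.0051  0.0178] rv [-2.189 -2.253  0.   ] F [ 0.6 -2.   1.2] gap 0.0401
porch_mark []
stop_mid []
nose []
lever_pad []
board front 13333 (608.6603393554688, 79.46821594238281) (70.33325958251953, 33.11730194091797) 1.2502175569534302 [0.5745865  0.64265471]
```

```bash
python3 - <<'E'
import numpy as np
W=np.load("w6.npy").reshape(-1,3)
for y in np.arange(.055,.1,.006):
    q=W[(W[:,1]>y)&(W[:,1]<y+.006)&(W[:,0]>.55)&(W[:,0]<.69)]
    b=q[(q[:,2]>.009)&(q[:,2]<.0145)]; f=q[(q[:,2]>.0165)&(q[:,2]<.02)]
    b=b[b[:,0]<.6485]
    print(round(y,3),"board",np.round(np.percentile(b[:,0],[1,99]),4),"fence",np.round(np.percentile(f[:,0],[1,99]),4),len(f))
E
```

```text
0.055 board [0.5754 0.6478] fence [0.6477 0.6634] 515
0.061 board [0.575  0.6477] fence [0.6475 0.6632] 552
0.067 board [0.5748 0.6472] fence [0.6472 0.6628] 569
0.073 board [0.5746 0.6471] fence [0.6472 0.6627] 594
0.079 board [0.5744 0.647 ] fence [0.647  0.6627] 605
0.085 board [0.5745 0.647 ] fence [0.6468 0.6622] 614
0.091 board [0.5745 0.6467] fence [0.6465 0.6623] 655
0.097 board [0.646  0.6468] fence [0.6465 0.6621] 650
```

```bash
python3 -m pendant '0.2 0.01 0 0 0.05;0.3 0.01 0 0 0.05;0.3 0.01 0 0 0.05;0.3 0.01 0 0 0.05;0.3 0.01 0 0 0.05;0.3 0.01 0 0 0.05;0.3 0.01 0 0 0.05;0.3 0.01 0 0 0.05;0.3 0.01 0 0 0.05;0.3 0.01 0 0 0.05;0.2 0.01 0 0 0.05;0.1 0 0 0 0.05'
python3 - <<'E'
from h import *
s=st()
p,W=cloud("wrist"); np.save("w7.npy",W); cv2.imwrite("pics/w7.png",p)
for t in["porch_mark","stop_mid","nose","lever_pad"]:
    print(t,[(np.round(x["centre"],3).tolist(),round(x["confidence"],2)) for x in spotter.tip_of("wrist",t)[:2]])
h=cv2.cvtColor(p,cv2.COLOR_BGR2HSV)
W=W[h[...,1]>60].reshape(-1,3); s=s["position"]
for y in s[1]+np.arange(.065,.11,.006):
    q=W[(W[:,1]>y)&(W[:,1]<y+.006)&(W[:,0]>.55)&(W[:,0]<.69)&(W[:,2]>.009)&(W[:,2]<.0145)]
    if len(q)>9: print(round(y,3),np.round(np.percentile(q[:,0],[0.5,99.5]),4))
E
```

```text
clock: 19.1
position: [0.6119, 0.1224, 0.0176]
orientation: [-2.188, -2.253, 0.004]
ft_force: [-4.6, -6.6, 1.6]
finger_gap: 0.0406
grasp_force: 3.7
t 19.1 p [0.6119 0.1224 0.0176] rv [-2.188 -2.253  0.004] F [-4.6 -6.6  1.6] gap 0.0406
porch_mark [([0.611, 0.205, 0.016], 0.64)]
stop_mid []
nose []
lever_pad []
0.187 [0.5745 0.6434]
0.193 [0.5743 0.6434]
0.199 [0.574  0.6432]
0.205 [0.5739 0.6429]
0.211 [0.574  0.6428]
0.217 [0.5738 0.6426]
```

View pics/w7.png

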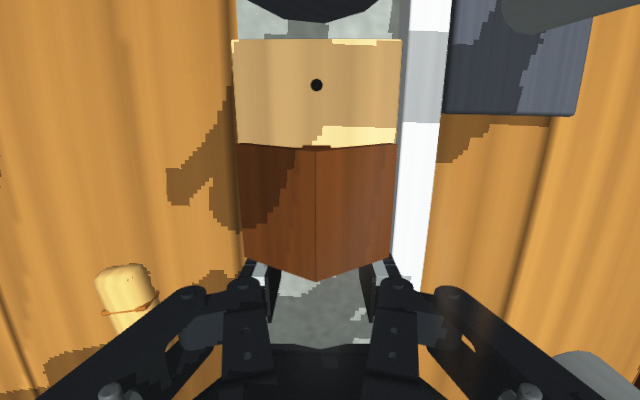

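The mark is at (317,85), the board is flush with the fence, and the pinner's shadow and collar show at the top. About 33 mm remain, so I go on in smaller steps and watch the force.

```bash
python3 -m pendant '0.1 0 0 0 0.05;0.12 0 0 0 0.05;0.12 0 0 0 0.05'
python3 -m pendant '0.1 0 0 0 0.05;0.1 0 0 0 0.05;0.05 0 0 0 0.05'
python3 -m pendant '0.05 0 0 0 0.05;0.05 0 0 0 0.05'
python3 -m pendant '0.05 0 0 0 0.05;0 0 0 0 0.05'
python3 - <<'E'
from h import *
st()
E
```

```text
clock: 19.65
position: [0.6115, 0.135, 0.0175]
orientation: [-2.189, -2.252, 0.004]
ft_force: [-5.0, -5.4, 2.0]
finger_gap: 0.0405
grasp_force: 3.9
clock: 19.95
position: [0.6113, 0.1452, 0.0175]
orientation: [-2.189, -2.252, 0.004]
ft_force: [-5.5, -6.0, 1.5]
finger_gap: 0.0404
grasp_force: 3.8
clock: 20.15
position: [0.6112, 0.149, 0.0175]
orientation: [-2.189, -2.252, 0.004]
ft_force: [-5.6, -5.3, 0.9]
finger_gap: 0.0408
grasp_force: 3.8
clock: 20.35
position: [0.6111, 0.1512, 0.0175]
orientation: [-2.189, -2.252, 0.004]
ft_force: [-6.5, -4.0, 1.2]
finger_gap: 0.0403
grasp_force: 3.1
t 20.35 p [0.6111 0.1512 0.0175] rv [-2.189 -2.252  0.004] F [-6.5 -4.   1.2] gap 0.0403
```

```bash
python3 -m pendant '0.04 0 0 0 0.05;0.04 0 0 0 0.05'
python3 -m pendant '0.04 0 0 0 0.05;0 0 0 0 0.05'
python3 -m pendant '0.04 0 0 0 0.05;0 0 0 0 0.05'
```

```text
clock: 20.55
position: [0.611, 0.1542, 0.0175]
orientation: [-2.189, -2.252, 0.004]
ft_force: [-5.2, -4.9, 0.9]
finger_gap: 0.0403
grasp_force: 3.7
clock: 20.75
position: [0.611, 0.156, 0.0175]
orientation: [-2.189, -2.252, 0.004]
ft_force: [-5.3, -3.7, 0.7]
finger_gap: 0.0404
grasp_force: 3.3
clock: 20.95
position: [0.611, 0.1562, 0.0175]
orientation: [2.19, 2.253, -0.007]
ft_force: [-6.4, -12.1, 2.1]
finger_gap: 0.0404
grasp_force: 7.4
```

```bash
python3 - <<'E'
from h import *
s=st()
for c in("wrist","scene","top"):
    p,W=cloud(c); cv2.imwrite(f"pics/{c}8.png",p)
    for t in["porch_mark","nose","stop_mid","hut_model"]:
        print(c,t,[(np.round(x["centre"],3).tolist(),round(x["confidence"],2)) for x in spotter.tip_of(c,t)[:2]])
E
```

```text
t 20.95 p [0.611  0.1562 0.0175] rv [ 2.19   2.253 -0.007] F [ -6.4 -12.1   2.1] gap 0.0404
wrist porch_mark []
wrist nose []
wrist stop_mid []
wrist hut_model []
scene porch_mark [([0.608, 0.241, 0.01], 0.59)]
scene nose [([0.607, 0.24, 0.02], 0.81), ([0.778, -0.146, 0.003], 0.64)]
scene stop_mid [([0.605, 0.255, 0.017], 0.69), ([0.423, 0.179, 0.005], 0.41)]
scene hut_model [([0.605, 0.213, -0.003], 0.62), ([0.607, 0.256, 0.016], 0.61)]
top porch_mark []
top nose []
top stop_mid []
top hut_model []
```

```bash
python3 -m pendant '0.05 0 0 0 0.05;0 0 0 0 0.05'
python3 -m pendant '-0.3 0 0 0 0.05;-0.7 0 0 0 0.05;-1 0 0 0 0.05;-0.5 0 -0.5 0 0.5;0 -0.7 -1 0 1;0 -0.7 -1 0 1;0 -0.5 -1 0 1;0 0 -1 0 1;0 0 -0.6 0 1'
python3 - <<'E'
from h import *
s=st()
p,W=cloud("wrist"); cv2.imwrite("pics/w9.png",p); np.save("w9.npy",W)
for c in("wrist","scene","top"):
    if c!="wrist": cloud(c)
    for t in["porch_mark","nose","station","lever_pad","pinner_top","hut_model"]:
        print(c,t,[(np.round(x["centre"],3).tolist(),round(x["confidence"],2)) for x in spotter.tip_of(c,t)[:2]])
E
```

```text
clock: 21.9
position: [0.611, 0.1564, 0.0175]
orientation: [2.188, 2.252, -0.011]
ft_force: [-6.9, -21.4, 3.3]
finger_gap: 0.0408
grasp_force: 12.6
clock: 22.8
position: [0.5391, 0.058, 0.2257]
orientation: [2.187, 2.25, 0.006]
ft_force: [0.2, -0.4, 0.4]
finger_gap: 0.0
grasp_force: 0.0
t 22.8 p [0.5391 0.058  0.2257] rv [2.187 2.25  0.006] F [ 0.2 -0.4  0.4] gap 0.0
wrist porch_mark []
wrist nose [([0.508, 0.082, 0.002], 0.68)]
wrist station []
wrist lever_pad [([0.606, 0.21, 0.001], 0.67)]
wrist pinner_top []
wrist hut_model [([0.605, 0.215, 0.001], 0.84)]
scene porch_mark [([0.61, 0.239, 0.014], 0.94), ([0.59, 0.238, 0.106], 0.21)]
scene nose [([0.61, 0.242, 0.018], 0.73)]
scene station [([0.606, 0.24, -0.001], 0.94)]
scene lever_pad [([0.606, 0.24, 0.193], 0.75), ([0.564, 0.24, 0.169], 0.38)]
scene pinner_top [([0.778, -0.144, 0.002], 0.67), ([0.606, 0.239, 0.193], 0.6)]
scene hut_model [([0.606, 0.211, -0.002], 0.93), ([0.566, 0.239, 0.166], 0.44)]
top porch_mark [([0.775, -0.146, 0.0], 0.67), ([0.607, 0.239, 0.012], 0.53)]
top nose [([0.606, 0.237, 0.021], 0.83)]
top station [([0.607, 0.237, -0.001], 0.57), ([0.776, -0.146, -0.0], 0.19)]
top lever_pad [([0.569, 0.236, 0.168], 0.63)]
top pinner_top [([0.612, 0.237, 0.189], 0.72), ([0.609, 0.253, 0.021], 0.66)]
top hut_model [([0.608, 0.255, 0.019], 0.63), ([0.607, 0.214, -0.004], 0.59)]
```

View pics/w9.png

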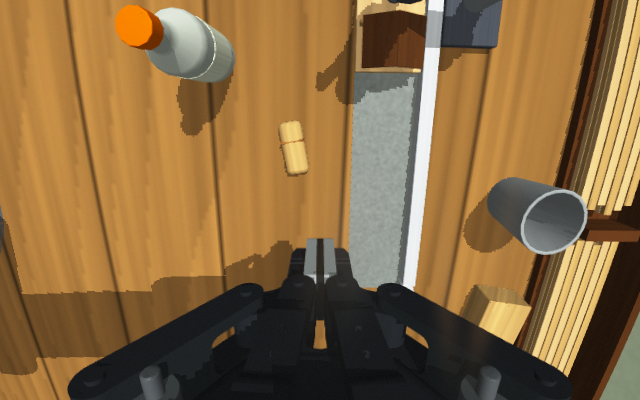

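The hut is home: the porch mark at (0.609, 0.239) sits under the nose at (0.608, 0.239). The offcut lies on the bench at (293,148). Now I go to the lever with the fingers shut and tool x towards +x.

```bash
python3 -m pendant '0 0 0 1 1;0 0 0 1 1;0 0 0 1 1;0 0 0 1 1;0 0 0 1 1;0 0 0 1 1;0 0 0 1 1;0 0 0 1 1'
python3 -m pendant '0 0 0 1 1;0 0 0 1 1;0 0 0 1 1;0 0 0 1 1;0 0 0 1 1;0 0 0 1 1;0 0 0 1 1;0 -0.9 0 0 1;0 -0.9 0 0 1;0 -0.9 0 0 1;0 -0.9 0 0 1;0 -0.9 0 0 1'
python3 -m pendant '0 0 0.6 0 1;0 0 0.6 0 1;0 0 0.3 0 1;0 0 0 0 1'
python3 - <<'E'
from h import *
st()
W=np.load("w9.npy").reshape(-1,3)
for y in np.arange(.160,.19,.005):
    q=W[(W[:,1]>y)&(W[:,1]<y+.005)&(W[:,0]>.55)&(W[:,0]<.69)&(W[:,2]>.009)]
    if len(q)>5: print(round(y,3),np.round(np.sort(q[:,0])[[0,-1]],4), np.round(np.percentile(q[q[:,2]>.0165][:,0],[1,50]),4))
for c in("scene","top"):
    cloud(c)
    print([(np.round(x["centre"],3).tolist(),round(x["confidence"],2)) for x in spotter.tip_of(c,"lever_pad")[:2]])
E
```

```text
clock: 24.65
position: [0.5386, 0.0576, 0.2219]
orientation: [2.919, 1.161, 0.0]
ft_force: [0.1, 0.2, 0.6]
finger_gap: -0.0004
grasp_force: 0.0
clock: 25.85
position: [0.5332, 0.239, 0.2219]
orientation: [-3.141, -0.045, -0.0]
ft_force: [0.7, 0.2, 0.1]
finger_gap: -0.0001
grasp_force: 0.0
clock: 26.25
position: [0.5329, 0.2373, 0.1605]
orientation: [3.141, 0.045, -0.005]
ft_force: [0.5, 0.2, -0.1]
finger_gap: 0.0002
grasp_force: 0.0
t 26.25 p [0.5329 0.2373 0.1605] rv [ 3.141  0.045 -0.005] F [ 0.5  0.2 -0.1] gap 0.0002
0.16 [0.5773 0.6622] [0.6473 0.6543]
0.165 [0.577  0.6631] [0.5817 0.6189]
0.17 [0.577 0.663] [0.5816 0.6138]
0.175 [0.5768 0.6626] [0.5815 0.6142]
0.18 [0.5766 0.663 ] [0.5811 0.6144]
0.185 [0.5763 0.6622] [0.5818 0.6137]
[([0.563, 0.24, 0.168], 0.6)]
[]
```

```bash
python3 -m pendant '0.2 0 0 0 1;0.2 0 0 0 1;0.05 0 0 0 1;0 0 0 0 1'
python3 -m pendant '0.05 0 0 0 1;0 0 0 0 1'
python3 -m pendant '0.05 0 0 0 1;0 0 0 0 1'
python3 -m pendant '0.05 0 0 0 1;0 0 0 0 1'
```

```text
clock: 26.85
position: [0.5518, 0.238, 0.1618]
orientation: [-3.141, -0.045, 0.0]
ft_force: [-0.6, 0.3, 0.4]
finger_gap: 0.0001
grasp_force: 0.0
clock: 27.05
position: [0.5535, 0.2381, 0.1619]
orientation: [-3.141, -0.045, 0.0]
ft_force: [-0.3, -0.2, 0.5]
finger_gap: -0.0003
grasp_force: 0.0
clock: 27.25
position: [0.5555, 0.2381, 0.1619]
orientation: [3.141, 0.045, 0.0]
ft_force: [-0.2, -0.1, 0.0]
finger_gap: -0.0002
grasp_force: 0.0
clock: 27.45
position: [0.5573, 0.2383, 0.1619]
orientation: [-3.141, -0.045, 0.001]
ft_force: [-2.1, 0.3, 2.5]
finger_gap: -0.0001
grasp_force: 1.3
```

```bash
python3 -m pendant '0.05 0 0 0 1;0 0 0 0 1'
python3 -m pendant '0.05 0 0 0 1;0 0 0 0 1'
python3 -m pendant '0.03 0 0 0 1;0 0 0 0 1'
```

```text
clock: 27.65
position: [0.5594, 0.2383, 0.1619]
orientation: [-3.141, -0.045, 0.0]
ft_force: [-3.0, 0.5, 2.7]
finger_gap: -0.0001
grasp_force: 1.8
clock: 27.85
position: [0.5615, 0.2384, 0.1619]
orientation: [-3.141, -0.045, 0.0]
ft_force: [-4.6, 0.8, 3.6]
finger_gap: -0.0001
grasp_force: 2.1
clock: 28.05
position: [0.5626, 0.2384, 0.1619]
orientation: [-3.141, -0.045, 0.0]
ft_force: [-4.5, 0.1, 3.3]
finger_gap: -0.0001
grasp_force: 2.3
```

```bash
python3 -m pendant '0.015 0 0 0 1;0 0 0 0 1'
python3 -m pendant '0.015 0 0 0 1;0 0 0 0 1'
```

```text
clock: 28.25
position: [0.5631, 0.2384, 0.1619]
orientation: [-3.141, -0.045, 0.0]
ft_force: [-5.6, -0.2, 3.8]
finger_gap: 0.0001
grasp_force: 2.5
clock: 28.45
position: [0.5633, 0.2384, 0.1619]
orientation: [3.141, 0.045, -0.002]
ft_force: [-7.6, -0.4, 5.0]
finger_gap: -0.0001
grasp_force: 3.8
```

The TCP has stalled and the force jumped, so this is the pressure point. I ease off a hair and hold about a second.

```bash
python3 -m pendant '-0.004 0 0 0 1;0 0 0 0 1;0 0 0 0 1'
python3 -m pendant '0 0 0 0 1;0 0 0 0 1;0 0 0 0 1;0 0 0 0 1;0 0 0 0 1;0 0 0 0 1;0 0 0 0 1'
python3 - <<'E'
from h import *
st()
cloud("scene")
print([(np.round(x["centre"],3).tolist(),round(x["confidence"],2)) for x in spotter.tip_of("scene","lever_pad")[:2]])
E
```

```text
clock: 28.75
position: [0.5633, 0.2384, 0.1619]
orientation: [3.141, 0.045, -0.002]
ft_force: [-7.5, -0.1, 3.9]
finger_gap: -0.0002
grasp_force: 3.4
clock: 29.45
position: [0.5633, 0.2384, 0.1619]
orientation: [3.141, 0.045, -0.002]
ft_force: [-7.4, -1.0, 4.8]
finger_gap: 0.0001
grasp_force: 3.4
t 29.45 p [0.5633 0.2384 0.1619] rv [ 3.141e+00  4.500e-02 -2.000e-03] F [-7.4 -1.   4.8] gap 0.0001
[([0.57, 0.239, 0.168], 0.56)]
```

```bash
python3 -m pendant '0.06 0 0 0 1;0.06 0 0 0 1;0.06 0 0 0 1;0.04 0 0 0 1;0 0 0 0 1'
```

```text
clock: 30.05
position: [0.571, 0.2388, 0.1622]
orientation: [3.141, 0.046, -0.006]
ft_force: [-14.7, -1.1, 10.0]
finger_gap: -0.0
grasp_force: 7.3
```

```bash
python3 -m pendant '0.02 0 0 0 1;0 0 0 0 1;0 0 0 0 1;0 0 0 0 1'
python3 -m pendant '-0.3 0 0 0 1;-0.7 0 0 0 1;-0.3 0 -0.3 0 1;-0.2 0 -1 0 1;0 0.5 -1 0 1;0 1 -0.5 0 1;0 0 0 0 1'
python3 - <<'E'
from h import *
st()
for c in("scene","top"):
    p,W=cloud(c); cv2.imwrite(f"pics/{c}10.png",p)
    for t in["lever_pad","nose","porch_mark","hut_model","offcut","pagoda_model"]:
        print(c,t,[(np.round(x["centre"],3).tolist(),round(x["confidence"],2)) for x in spotter.tip_of(c,t)[:2]])
cv2.imwrite("pics/s10c.png",cv2.resize(cv2.imread("pics/scene10.png")[150:350,200:440],None,fx=3,fy=3))
E
```

```text
clock: 30.45
position: [0.5713, 0.2389, 0.1622]
orientation: [3.141, 0.046, -0.008]
ft_force: [-17.4, -0.9, 10.2]
finger_gap: -0.0002
grasp_force: 8.9
clock: 31.15
position: [0.5167, 0.174, 0.2771]
orientation: [3.141, 0.04, 0.012]
ft_force: [-0.4, -0.1, -0.1]
finger_gap: -0.0001
grasp_force: 0.0
t 31.15 p [0.5167 0.174  0.2771] rv [3.141 0.04  0.012] F [-0.4 -0.1 -0.1] gap -0.0001
scene lever_pad [([0.562, 0.237, 0.169], 0.59), ([0.644, 0.082, 0.018], 0.34)]
scene nose [([0.61, 0.24, 0.018], 0.96)]
scene porch_mark [([0.61, 0.238, 0.012], 0.87)]
scene hut_model [([0.608, 0.212, -0.003], 0.8), ([0.777, 0.026, 0.005], 0.35)]
scene offcut [([0.508, 0.082, 0.0], 0.71)]
scene pagoda_model [([0.529, -0.302, -0.003], 0.98)]
top lever_pad []
top nose [([0.608, 0.24, 0.024], 0.92)]
top porch_mark [([0.607, 0.24, 0.01], 0.63), ([0.522, -0.299, 0.0], 0.22)]
top hut_model []
top offcut [([0.504, 0.087, 0.001], 0.63), ([0.422, 0.176, -0.0], 0.33)]
top pagoda_model [([0.523, -0.3, 0.002], 0.96)]
```

View pics/s10c.png

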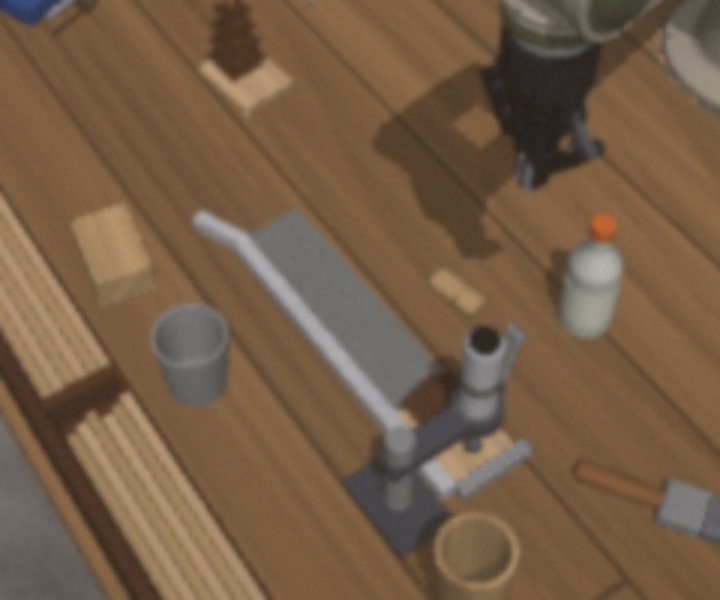

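The lever has sprung back at (512,345). The hut is home against the stop at (465,465), the offcut lies on the bench at (457,290), and everything else is in place.

```bash
python3 -c "
from station import r
print(r.close_job())"
```

```text
the job is handed in; nothing more can be done
None
```

The job is handed in: the offcut is on the bench, the hut was slid home without lifting, the lever was held about 1 s at the first pressure point and about 0.5 s fully squeezed, then released, at roughly 31 s on the clock; I inferred both lever stages from arm position and wrist force and did not see the pin itself.

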